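# Point out the faulty capacitor and its spare

## Task

Show a colleague which part to replace and with what: point down at the widest of the three capacitors on the circuit board, fingertips about 2 cm above the middle of its top, and dwell there for at least a second; then point in the same way at the widest of the three spare capacitors on the grey mat, and finish while still pointing at it. Touch nothing at all, leave everything where it stands, and do not point at any of the other capacitors: if you cross them, pass high above them.

Things in the scene. Friction and masses are not known exactly. Their poses are not given: they have to be found in the camera images.
- chassis: Opened monitor chassis, fixed to the bench: a sheet-metal tray 280 x 260 mm (with side flanges 310 x 300 mm over all), walls up to 29 mm high. Origin: centre of its underside, z up; at zero yaw its x and y lie along the world's. A green circuit board fills most of it, its top face 18 mm above the bench. The heat sink and transformer on the board reach 40 mm above the bench; the tallest part is the tall capacitor, 63 mm above the bench.
- mat: Grey work mat, fixed, 200 (x) x 240 (y) x 3 mm. Origin: centre of its underside. Three loose spare capacitors stand in a row along its y axis, about 70 mm apart, in any order; a roll of tape (60 mm wide, 18 mm tall) and a brass standoff (11 mm wide, 30 mm tall) stand on it too.
- board_wide_top (a point): Centre of the top face of a capacitor (upright black cylinder with a flat metal-grey top) soldered upright on the green board, its foot 18 mm above the bench; of the three on the board it is the widest one: 36 mm diameter, 28 mm tall. Its z axis points up. The three stand in a row in any order, centres at least 50 mm apart.
- board_tall_top (a point): Centre of the top face of a capacitor (upright black cylinder with a flat metal-grey top) soldered upright on the green board, its foot 18 mm above the bench; of the three on the board it is the tallest one: 25 mm diameter, 45 mm tall. Its z axis points up. The three stand in a row in any order, centres at least 50 mm apart.
- board_small_top (a point): Centre of the top face of a capacitor (upright black cylinder with a flat metal-grey top) soldered upright on the green board, its foot 18 mm above the bench; of the three on the board it is the thinnest one: 18 mm diameter, 30 mm tall. Its z axis points up. The three stand in a row in any order, centres at least 50 mm apart.
- spare_wide_top (a point): Centre of the top face of a capacitor (upright black cylinder with a flat metal-grey top) standing loose and upright on the grey mat, its foot 3 mm above the bench, easily knocked over; of the three spares on the mat it is the widest one: 36 mm diameter, 28 mm tall. Its z axis points up. The three stand in a row in any order, centres at least 50 mm apart.
- spare_tall_top (a point): Centre of the top face of a capacitor (upright black cylinder with a flat metal-grey top) standing loose and upright on the grey mat, its foot 3 mm above the bench, easily knocked over; of the three spares on the mat it is the tallest one: 25 mm diameter, 45 mm tall. Its z axis points up. The three stand in a row in any order, centres at least 50 mm apart.
- spare_small_top (a point): Centre of the top face of a capacitor (upright black cylinder with a flat metal-grey top) standing loose and upright on the grey mat, its foot 3 mm above the bench, easily knocked over; of the three spares on the mat it is the thinnest one: 18 mm diameter, 30 mm tall. Its z axis points up. The three stand in a row in any order, centres at least 50 mm apart.
Not all that is in view belongs to the job. Leave any orange look-alike of the part that bears spare_tall_top alone.

How it is judged (in metres and radians):
On the way, in this order (a step that is already met when the one before it is completed fails the run):
1. points at the widest capacitor on the board for one second (horizontal distance between the grasp point and board_wide_top below 0.02 m and z of the grasp point in the frame of board_wide_top between 0.015 and 0.075 m), for 1 s.
2. then points at the widest spare on the mat (horizontal distance between the grasp point and spare_wide_top below 0.02 m and z of the grasp point in the frame of spare_wide_top between 0.015 and 0.075 m), for 0.3 s.
At the end, for the whole second after the job is handed in: The grasp point is within 20 mm sideways of the axis of the widest spare and 15 to 75 mm above its top (the fingertips some 55 mm above at most), touching nothing; all three spares upright (within 0.1 rad) and within 6 mm of where they started (all of step 2 and distance of each of spare_wide_top, spare_tall_top, spare_small_top from where it was at the start of the episode below 0.006 m and angle between each of spare_wide_top, spare_tall_top, spare_small_top's own z axis and vertical below 0.1 rad).
It fails at once if the robot touches something (contact force between any of the fingers, the arm and anything else above 0.5 N).
It fails at once if a spare capacitor is pushed, lifted or carried (not (distance of spare_wide_top from where it was at the start of the episode below 0.006 m) or not (distance of spare_tall_top from where it was at the start of the episode below 0.006 m) or not (distance of spare_small_top from where it was at the start of the episode below 0.006 m)).
It fails at once if points at a wrong capacitor (grasp point within 15 mm of its axis and less than 75 mm above its top) ((horizontal distance between the grasp point and board_tall_top below 0.015 m and z of the grasp point in the frame of board_tall_top below 0.075 m) or (horizontal distance between the grasp point and board_small_top below 0.015 m and z of the grasp point in the frame of board_small_top below 0.075 m) or (horizontal distance between the grasp point and spare_tall_top below 0.015 m and z of the grasp point in the frame of spare_tall_top below 0.075 m) or (horizontal distance between the grasp point and spare_small_top below 0.015 m and z of the grasp point in the frame of spare_small_top below 0.075 m)).
It also fails if it takes over 38 s, if anything falls off the work surface, if the arm or the gripper's body presses on something with over 40 N, if the wrist force passes 120 N, or if a joint passes its speed limit or range.

## Robot

A 6-joint arm with a two-finger parallel gripper is mounted at the origin on the work surface. World frame = base frame: x ahead of the robot, y to its left, z up, the work surface at z = 0. Lengths are in mm, angles in degrees, forces in N, time in s.
With the tool pointing down it reaches from about 300 to 850 mm from the base axis. Payload 4.2 kg.
Tool frame: the origin (TCP) lies between the finger pads; the fingertips stand 14 mm ahead of it and the grasp point (between the pads) lies 5 mm behind it (env.finger_overhang is the distance from the TCP to the fingertips, in mm); z points along the fingers, y is the line along which they close (so a half turn about z gives the same grasp; the last joint's range is limited). The gripper opens to 91 mm and grips with 3 to 60 N. Pads are 32 mm wide; open, the fingers measure 118 mm over their backs; the gripper's body (76 mm by 178 mm) begins 60 mm behind the grasp point.
Start: joints at [-77.75, 18.312, 89.639, -0, 72.044, -1.146], TCP at [133.215, -559.371, 227.976] pointing down, gripper open.
Joint ranges: [-177.97, 177.97], [-48.28, 115.42], [12.27, 149.76], [-77.06, 257.06], [2.81, 150.46], [-146.56, 146.56]. Speed limits (degrees/s): [147.25, 147.25, 180, 180, 180, 180].

## Interface

Orientations are given as [roll, pitch, yaw] about the fixed x, y, z axes, in that order (R = Rz(yaw) Ry(pitch) Rx(roll)).
In Python, from workcell import status, cams, env, finder gives the robot as it stands.
- The arm moves only by the tool apply_moves, never from a script. Its argument "increments" is a list of rows, each a list of 7 numbers: the opening, from -1 (shut) to 1 (fully open), then the shift along the world's x, y, z in m, then the turn, a rotation vector about the world's x, y, z in degrees. In form: [[gripper, x, y, z, ax, ay, az], ...]. A call has 1 to 5 rows; each row shifts and turns the commanded pose from where the row before left it; what a row does not reach is not made up. A row lasts 1/12 s, in which the tool goes at most 41.7 mm and 7.16 degrees, less where a joint would pass 70% of its speed; a pose out of reach is approached as far as the arm can. A call with a gripper value outside its range is refused whole. The fingers move at their own pace and stop on an object; "newtons" is the grip in N (left out, the last holds). Time passes only in rows, so rows that do not move let the fingers close. It gives the time, the measured TCP pose, the force, the opening and the grip force at its end, in the units of the state.
- status.state(): the state, without advancing time (a new reading comes with each control period).
- cams.grab_frame(name): name is "side" or "top"; returns a dict with "color" (384x512x3 uint8, red, green, blue), "intrinsics" (3x3 intrinsics, pixels), "k1" (the pictures are not rectified: a ray, as slopes to the right and down, at radius r is drawn at 1 + k1 r^2 times it, then the intrinsics apply), "R" (3x3) and "t" (3): a world point X has camera coordinates R X + t. Camera axes: x right, y down, z forward; pixel columns grow to the right and rows downward; lengths in mm; the calibration is good to about 2 mm. A picture is of the moment at which its call begins. There is no depth.
- env.job_done(): hands the job in; it is judged then, once.
Trained networks look in the newest picture that a camera, given by its name, has taken for a name from the list of things; names that differ only in an ending like _2 or _b are one class to them, and where a whole thing is asked for, a point or a joint stands for the part that bears it (a point fixed in the world has none). Each returns a list of dicts, best first, with "score" (0 to 1); they miss things now and then, are a little off and sometimes report something else, mostly with a low value. They report only what shows in the picture. A call takes as long as a camera call. They do not tell look-alikes from the thing itself.
- finder.boxes_of(query, camera): "rect" ([left, top, width, height] in pixels, round what is visible of it).
- finder.trace(query, camera): "pixels" (384x512 bool, what is visible of it) and "rect" ([left, top, width, height] in pixels, round what is visible of it).
The state is a dict: "time_s": time; "qpos": joint angles; "qvel": joint speeds; "effort": joint torques, N m; "ee_pos": TCP position; "ee_rot": TCP orientation; "force": force on the tool from outside, world axes, zero at the start; "torque": the same for the moment, N m; "gripper_width": finger opening in mm; "gripper_force": force on a finger pad.
Only numpy, scipy, OpenCV 4.12 (cv2) and the standard library are available. Lean on these libraries where they do the work, as an engineer would, in place of code of your own. Each camera call takes 0.05 s, during which the arm holds its last target. There are 200 camera calls.

## Working session

There is one attempt and no reset: what is moved stays moved. The work goes in short steps, Python scripts to look and compute and a tool call to move; the robot and the scene stay as the last step left them, time stands still between calls to the robot, and variables do not carry over. Pictures are saved under pics/ and viewed, at most 10 in all, crops included, and the job is handed in when it is done.

Besides the shell and the picture viewer there is one more tool, called after "Emit:" as a command line: name --pt "numbers of a row" for each row, then --argument value for the rest. apply_moves: Moves the arm, as the interface text tells. Its arguments: {"type":"object","properties":{"increments":{"type":"array","items":{"type":"array","items":{"type":"number"}}},"newtons":{"type":"number"}},"required":["increments"]}

```bash
mkdir -p pics
cat > h.py <<'E'
import numpy as np, cv2
from workcell import status, cams, env, finder
def ray(f,u,v):
    K=np.array(f["intrinsics"]);R=np.array(f["R"]);t=np.array(f["t"])
    p=np.array([(u-K[0,2])/K[0,0],(v-K[1,2])/K[1,1]]);q=p.copy()
    for _ in range(30): q=p/(1+f["k1"]*(q@q))
    return -R.T@t, R.T@np.array([q[0],q[1],1.])
def atz(f,u,v,z):
    c,d=ray(f,u,v); return c+d*(z-c[2])/d[2]
E
python3 - <<'E'
from h import *
F={n:cams.grab_frame(n) for n in("top","side")}
for n,f in F.items():
    cv2.imwrite(f"pics/{n}0.png",cv2.resize(f["color"][:,:,::-1],(800,600),interpolation=cv2.INTER_CUBIC))
for n in F:
  for q,z in(("board_wide_top",46),("board_tall_top",63),("board_small_top",48),("spare_wide_top",31),("spare_tall_top",48),("spare_small_top",33)):
    for d in finder.boxes_of(q,n)[:4]:
        l,t,w,h=d["rect"]; print(n,q,round(d["score"],2),np.round(d["rect"]),atz(F[n],l+w/2,t+h/2,z).round())
print(status.state()["time_s"])
E
```

```text
top board_wide_top 0.72 [158. 185.  16.  12.] [583. 142.  46.]
top board_small_top 0.48 [181. 188.  13.   9.] [576.  86.  48.]
top spare_wide_top 0.49 [320. 206.  13.  16.] [ 513. -268.   31.]
top spare_tall_top 0.5 [342. 201.  13.  14.] [ 525. -323.   48.]
top spare_tall_top 0.42 [384. 164.  16.  14.] [ 620. -447.   48.]
top spare_small_top 0.55 [297. 208.   9.   9.] [ 520. -205.   33.]
side board_wide_top 0.72 [205. 153.  19.  16.] [573. 123.  46.]
side board_tall_top 0.6 [184. 148.   8.  17.] [512. 156.  63.]
side board_small_top 0.64 [219. 166.   6.  10.] [566.  66.  48.]
side spare_wide_top 0.74 [273. 258.  18.  22.] [ 506. -282.   31.]
side spare_tall_top 0.88 [392. 296.  20.  29.] [ 605. -471.   48.]
side spare_tall_top 0.68 [297. 271.  16.  24.] [ 508. -344.   48.]
side spare_small_top 0.41 [260. 236.  11.  18.] [ 512. -215.   33.]
0.7
```

View pics/top0.png

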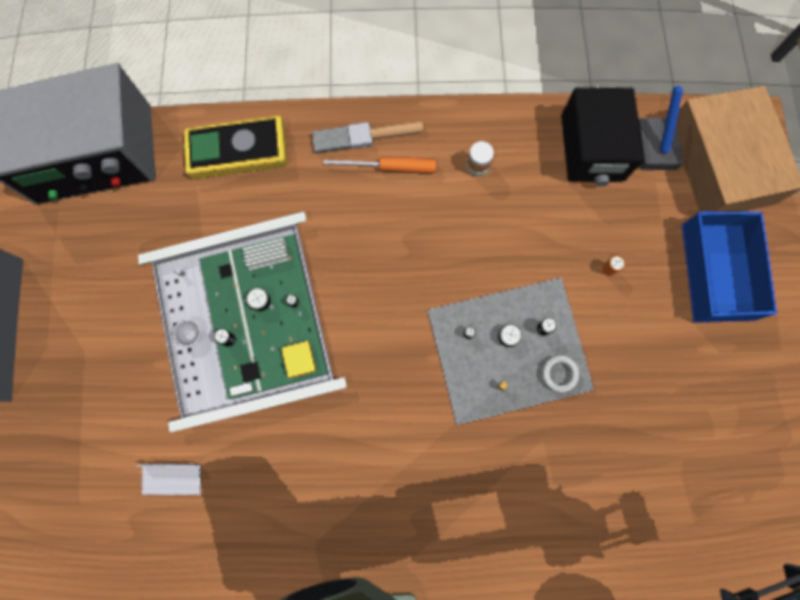

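View pics/side0.png

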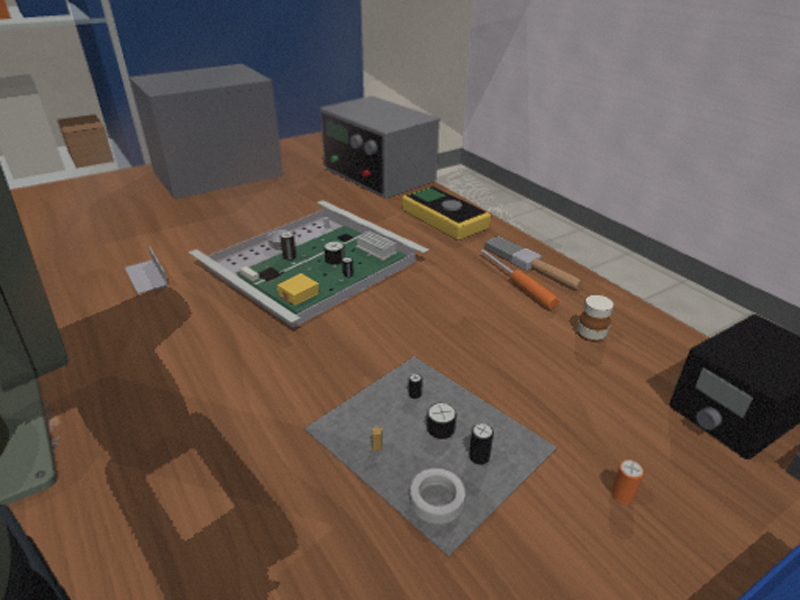

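Top view: on the board, wide (257,298), small (291,300) and tall (222,336). On the mat, small (469,332), wide (511,335) and tall (548,325). The orange decoy is at (616,263). In the side view the squat, widest bodies are at (333,252) on the board and (441,420) on the mat. I'll confirm both in one enlarged crop, triangulating their top faces.

Run:
```python
from h import *
F={n:cams.grab_frame(n) for n in("top","side")}
def crop(n,u,v,r=28):
    return cv2.resize(F[n]["color"][v-r:v+r,u-r:u+r,::-1],(300,300),interpolation=cv2.INTER_NEAREST)
G={"top":((165,191),(327,214)),"side":((213,161),(282,268))}
cv2.imwrite("pics/c.png",np.vstack([np.hstack([crop(n,*p) for p in G[n]]) for n in G]))
# brightest blob (grey top) near each guess
for i,z in((0,46),(1,31)):
  for n in G:
    u,v=G[n][i]; g=F[n]["color"].astype(int); m=(g.min(2)>135).astype(np.uint8)
    k,l,s,c=cv2.connectedComponentsWithStats(m)
    for j in range(1,k):
        if abs(c[j]-[u,v]).max()<12 and s[j,4]>10: print(n,i,c[j].round(1),s[j],atz(F[n],*c[j],z).round(1))
```

```text
top 0 [164.  190.4] [158 184  13  13 131] [584.2 148.7  46. ]
side 0 [213.2 157. ] [208 155  11   5  42] [582.2 145.3  46. ]
top 1 [317.9 216.8] [ 275  179   96   91 4013] [ 507.8 -246.7   31. ]
side 1 [282.6 263.6] [275 258  16  12 141] [ 513.3 -272.1   31. ]
```

View pics/c.png

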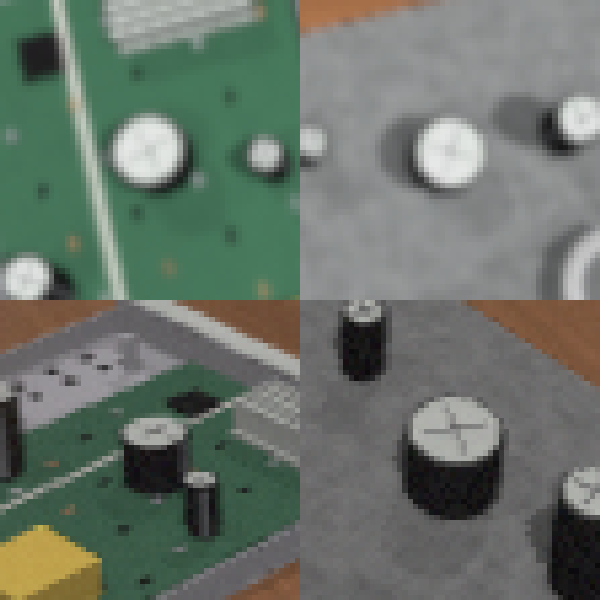

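The crop shows the widest, squat body in the centre of each panel, clearly wider than its neighbours: about 13 px in the top view, or roughly 35 mm. The board target is at top (164,190) px and the spare at top (326.5,214) px. Both cameras agree on the board point within 4 mm.

Run:
```python
from h import *
f=cams.grab_frame("top"); print(atz(f,326.4,213.9,31), atz(f,143,215.5-1,63),atz(f,186.5,191.5,48),atz(f,300,212,33),atz(f,351,207.5,48))
s=status.state(); print(s["time_s"],s["ee_pos"],s["ee_rot"])
```

```text
[ 514.84805205 -269.02366636   31.        ] [519.7993205  197.20436165  63.        ] [579.3103045   89.53624059  48.        ] [ 521.30288516 -200.73837068   33.        ] [ 527.17906206 -330.21447449   48.        ]
0.85 [ 133.21148616 -559.35375903  227.9791846 ] [1.79995771e+02 1.13298466e-03 1.33958183e+01]
```

Every measured point fits the given sizes and reach. I'll partly close the fingers, cross at about 228 mm height, then descend onto the board target at (583,147).

Emit:
apply_moves --pt "-0.8 0.018 0.028 0 0 0 0" --pt "-0.8 0.018 0.028 0 0 0 0" --pt "-0.8 0.018 0.028 0 0 0 0" --pt "-0.8 0.018 0.028 0 0 0 0" --pt "-0.8 0.018 0.028 0 0 0 0"

```text
time_s: 1.27
ee_pos: [223.7, -418.0, 228.0]
ee_rot: [180.0, -0.0, 13.4]
force: [-0.2, -0.1, 0.5]
gripper_width: 60.9
gripper_force: 0.0
```

Emit:
apply_moves --pt "-0.8 0.018 0.028 0 0 0 0" --pt "-0.8 0.018 0.028 0 0 0 0" --pt "-0.8 0.018 0.028 0 0 0 0" --pt "-0.8 0.018 0.028 0 0 0 0" --pt "-0.8 0.018 0.028 0 0 0 0"

```text
time_s: 1.68
ee_pos: [313.8, -277.9, 228.2]
ee_rot: [180.0, -0.0, 13.4]
force: [0.6, 0.0, -0.5]
gripper_width: 27.4
gripper_force: 0.0
```

Emit:
apply_moves --pt "-0.8 0.018 0.028 0 0 0 0" --pt "-0.8 0.018 0.028 0 0 0 0" --pt "-0.8 0.018 0.028 0 0 0 0" --pt "-0.8 0.018 0.028 0 0 0 0" --pt "-0.8 0.018 0.028 0 0 0 0"

```text
time_s: 2.1
ee_pos: [403.8, -137.8, 228.3]
ee_rot: [180.0, -0.0, 13.4]
force: [0.3, -1.9, -0.0]
gripper_width: 9.0
gripper_force: 0.0
```

Emit:
apply_moves --pt "-0.8 0.018 0.028 0 0 0 0" --pt "-0.8 0.018 0.028 0 0 0 0" --pt "-0.8 0.018 0.028 0 0 0 0" --pt "-0.8 0.018 0.028 0 0 0 0" --pt "-0.8 0.018 0.028 0 0 0 0"

```text
time_s: 2.52
ee_pos: [493.9, 2.3, 228.2]
ee_rot: [180.0, -0.0, 13.4]
force: [1.1, -0.4, -0.7]
gripper_width: 9.2
gripper_force: 0.0
```

Emit:
apply_moves --pt "-0.8 0.018 0.028 0 0 0 0" --pt "-0.8 0.018 0.028 0 0 0 0" --pt "-0.8 0.018 0.028 0 0 0 0" --pt "-0.8 0.018 0.028 0 0 0 0" --pt "-0.8 0 0 0 0 0 0"

```text
time_s: 2.93
ee_pos: [568.1, 117.3, 227.5]
ee_rot: [-179.9, -0.2, 13.6]
force: [0.6, 0.3, -0.3]
gripper_width: 9.0
gripper_force: 0.0
```

Emit:
apply_moves --pt "-0.8 0.009 0.017 0 0 0 0" --pt "-0.8 0.009 0.017 0 0 0 0" --pt "-0.8 0 0 -0.03 0 0 0" --pt "-0.8 0 0 -0.03 0 0 0" --pt "-0.8 0 0 -0.02 0 0 0"

```text
time_s: 3.35
ee_pos: [581.9, 146.3, 145.6]
ee_rot: [180.0, 0.2, 13.4]
force: [-0.6, 0.4, -0.5]
gripper_width: 9.1
gripper_force: 0.0
```

Run:
```python
from h import *
o=[]
for n,u,v in(("top",164,190),("side",213,158)):
    f=cams.grab_frame(n); r=45
    o.append(cv2.resize(f["color"][v-r:v+r,u-r:u+r,::-1],(400,400),interpolation=cv2.INTER_CUBIC))
cv2.imwrite("pics/d.png",np.hstack(o)); s=status.state(); print(s["time_s"],s["ee_pos"])
```

```text
3.45 [580.39175481 145.667071   144.24428763]
```

View pics/d.png

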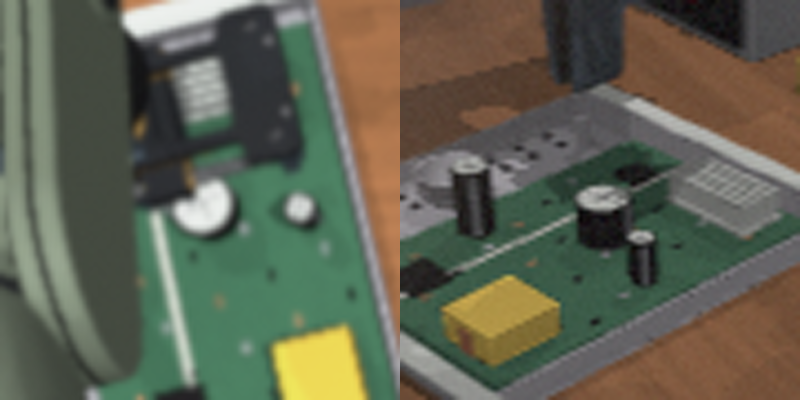

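The fingers hang over the target: in the right panel the tips are at (585,80), straight above the wide capacitor at (605,195). Nothing is near them. I'll go down and dwell.

Emit:
apply_moves --pt "-0.8 0.001 0.001 -0.02 0 0 0" --pt "-0.8 0 0 -0.02 0 0 0" --pt "-0.8 0 0 -0.01 0 0 0" --pt "-0.8 0 0 -0.005 0 0 0" --pt "-0.8 0 0 0 0 0 0"

```text
time_s: 3.87
ee_pos: [584.2, 147.4, 93.0]
ee_rot: [180.0, 0.0, 13.4]
force: [0.4, 0.2, 1.1]
gripper_width: 8.9
gripper_force: 0.0
```

Run:
```python
from h import *
f=cams.grab_frame("side"); u,v,r=213,150,35
g=f["color"]
cv2.imwrite("pics/e.png",cv2.resize(g[v-r:v+r,u-r:u+r,::-1],(560,560),interpolation=cv2.INTER_CUBIC))
s=status.state(); print(s["time_s"],s["ee_pos"])
R,t,K=map(np.array,(f["R"],f["t"],f["intrinsics"]))
for p in((583,147,46),np.array(s["ee_pos"])-[0,0,14]):
    c=R@np.array(p)+t; q=c[:2]/c[2]; q=q*(1+f["k1"]*(q@q)); px=K[:2,:2]@q+K[:2,2]; print(px,(px-[u-r,v-r])*8)
```

```text
3.9167 [584.7002698  147.56642951  93.78525153]
[213.20053121 156.67100146] [281.60424972 333.3680117 ]
[212.9039971  145.46794611] [279.23197677 243.74356886]
```

View pics/e.png

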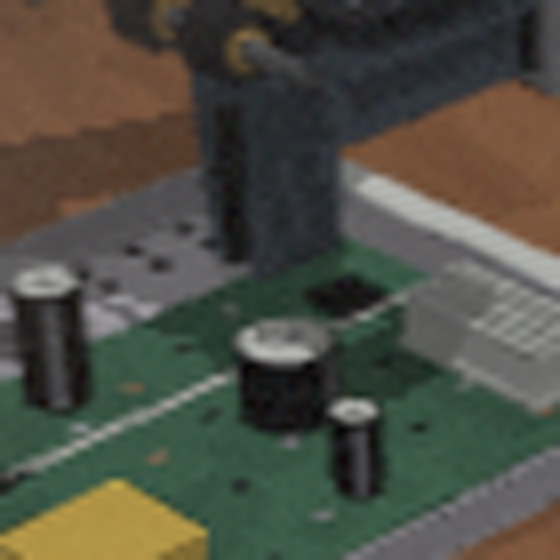

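The tips at (280,255) are centred over the wide top at (283,340), about 34 mm up. I'll lower 12 mm and dwell for more than a second.

Emit:
apply_moves --pt "-0.8 0 0 -0.006 0 0 0" --pt "-0.8 0 0 -0.006 0 0 0" --pt "-0.8 0 0 0 0 0 0" --pt "-0.8 0 0 0 0 0 0" --pt "-0.8 0 0 0 0 0 0"

```text
time_s: 4.33
ee_pos: [584.4, 147.7, 81.1]
ee_rot: [180.0, -0.0, 13.4]
force: [-0.1, -0.0, -0.1]
gripper_width: 9.1
gripper_force: 0.0
```

Emit:
apply_moves --pt "-0.8 0 0 0 0 0 0" --pt "-0.8 0 0 0 0 0 0" --pt "-0.8 0 0 0 0 0 0" --pt "-0.8 0 0 0 0 0 0" --pt "-0.8 0 0 0 0 0 0"

```text
time_s: 4.75
ee_pos: [584.2, 147.6, 81.0]
ee_rot: [180.0, -0.0, 13.4]
force: [-0.8, 0.0, -0.1]
gripper_width: 9.2
gripper_force: 0.0
```

Emit:
apply_moves --pt "-0.8 0 0 0 0 0 0" --pt "-0.8 0 0 0 0 0 0" --pt "-0.8 0 0 0 0 0 0" --pt "-0.8 0 0 0 0 0 0" --pt "-0.8 0 0 0 0 0 0"

```text
time_s: 5.17
ee_pos: [584.2, 147.6, 81.0]
ee_rot: [180.0, -0.0, 13.4]
force: [0.4, -0.4, 0.1]
gripper_width: 9.0
gripper_force: 0.0
```

Emit:
apply_moves --pt "-0.8 0 0 0 0 0 0" --pt "-0.8 0 0 0 0 0 0" --pt "-0.8 0 0 0 0 0 0" --pt "-0.8 0 0 0 0 0 0" --pt "-0.8 0 0 0 0 0 0"

```text
time_s: 5.58
ee_pos: [584.2, 147.6, 81.0]
ee_rot: [180.0, 0.0, 13.4]
force: [-0.1, -0.2, 0.3]
gripper_width: 8.9
gripper_force: 0.0
```

Emit:
apply_moves --pt "-0.8 0 0 0.025 0 0 0" --pt "-0.8 0 0 0.035 0 0 0" --pt "-0.8 0 0 0.035 0 0 0" --pt "-0.8 0 0 0.035 0 0 0" --pt "-0.8 0 0 0.02 0 0 0"

```text
time_s: 6.0
ee_pos: [585.5, 148.0, 235.4]
ee_rot: [180.0, -0.4, 13.4]
force: [1.1, -0.3, 1.2]
gripper_width: 9.3
gripper_force: 0.0
```

The dwell is done. Now across at height to the spare at (514,-271).

Emit:
apply_moves --pt "-0.8 -0.005 -0.03 0 0 0 0" --pt "-0.8 -0.005 -0.03 0 0 0 0" --pt "-0.8 -0.005 -0.03 0 0 0 0" --pt "-0.8 -0.005 -0.03 0 0 0 0" --pt "-0.8 -0.005 -0.03 0 0 0 0"

```text
time_s: 6.42
ee_pos: [558.7, -3.6, 231.1]
ee_rot: [180.0, -0.0, 13.4]
force: [0.4, -0.0, -0.1]
gripper_width: 9.2
gripper_force: 0.0
```

Emit:
apply_moves --pt "-0.8 -0.005 -0.03 0 0 0 0" --pt "-0.8 -0.005 -0.03 0 0 0 0" --pt "-0.8 -0.005 -0.03 0 0 0 0" --pt "-0.8 -0.005 -0.03 0 0 0 0" --pt "-0.8 -0.005 -0.03 0 0 0 0"

```text
time_s: 6.83
ee_pos: [533.7, -153.8, 231.1]
ee_rot: [180.0, -0.0, 13.4]
force: [0.4, -0.6, 0.2]
gripper_width: 9.1
gripper_force: 0.0
```

Emit:
apply_moves --pt "-0.8 -0.005 -0.03 0 0 0 0" --pt "-0.8 -0.005 -0.03 0 0 0 0" --pt "-0.8 -0.005 -0.03 0 0 0 0" --pt "-0.8 -0.005 -0.029 0 0 0 0" --pt "-0.8 0 0 0 0 0 0"

```text
time_s: 7.25
ee_pos: [513.2, -276.1, 230.8]
ee_rot: [179.8, 0.1, 13.1]
force: [0.3, 0.7, 0.8]
gripper_width: 8.9
gripper_force: 0.0
```

Emit:
apply_moves --pt "-0.8 0 0 -0.025 0 0 0" --pt "-0.8 0 0 -0.035 0 0 0" --pt "-0.8 0 0 -0.035 0 0 0" --pt "-0.8 0 0 -0.025 0 0 0" --pt "-0.8 0 0 0 0 0 0"

```text
time_s: 7.67
ee_pos: [510.8, -269.0, 105.7]
ee_rot: [-179.6, 0.5, 13.4]
force: [-0.7, -0.3, -0.5]
gripper_width: 9.5
gripper_force: 0.0
```

Run:
```python
from h import *
f=cams.grab_frame("side"); u,v,r=282,250,45
g=f["color"]
cv2.imwrite("pics/f.png",cv2.resize(g[v-r:v+r,u-r:u+r,::-1],(540,540),interpolation=cv2.INTER_CUBIC))
s=status.state(); print(s["time_s"],s["ee_pos"])
R,t,K=map(np.array,(f["R"],f["t"],f["intrinsics"]))
for p in((514,-270.5,31),np.array(s["ee_pos"])-[0,0,14]):
    c=R@np.array(p)+t; q=c[:2]/c[2]; q=q*(1+f["k1"]*(q@q)); px=K[:2,:2]@q+K[:2,2]; print(px,(px-[u-r,v-r])*6)
```

```text
7.7167 [ 512.6219942  -270.0343055   108.66682095]
[282.3721957  262.94983743] [272.23317422 347.69902457]
[283.32163729 238.15833811] [277.92982373 198.95002868]
```

View pics/f.png

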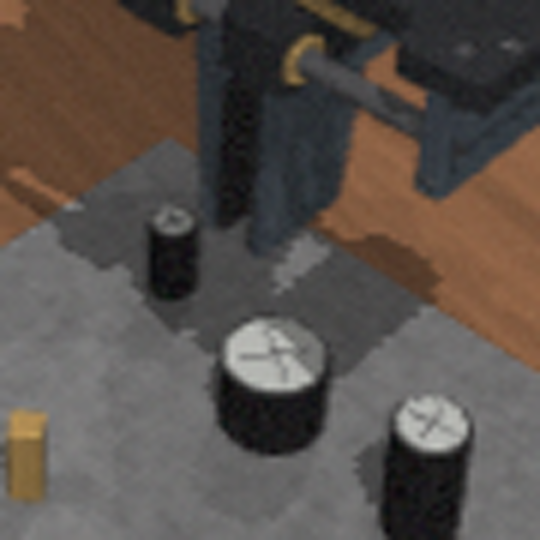

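The wide spare's top is centred at (275,353), against a projection of (272,348). The tips at about (265,225) hang above it and the neighbours are clear. I'll descend 44 mm and dwell.

Emit:
apply_moves --pt "-0.8 0 0 -0.012 0 0 0" --pt "-0.8 0 0 -0.014 0 0 0" --pt "-0.8 0 0 -0.01 0 0 0" --pt "-0.8 0 0 -0.006 0 0 0" --pt "-0.8 0 0 -0.002 0 0 0"

```text
time_s: 8.13
ee_pos: [514.5, -271.3, 67.2]
ee_rot: [180.0, -0.0, 13.4]
force: [0.2, 0.3, -0.0]
gripper_width: 9.1
gripper_force: 0.0
```

Emit:
apply_moves --pt "-0.8 0 0 0 0 0 0" --pt "-0.8 0 0 0 0 0 0" --pt "-0.8 0 0 0 0 0 0" --pt "-0.8 0 0 0 0 0 0" --pt "-0.8 0 0 0 0 0 0"

```text
time_s: 8.55
ee_pos: [514.4, -271.5, 67.4]
ee_rot: [180.0, -0.0, 13.4]
force: [-0.6, 0.7, -0.2]
gripper_width: 8.9
gripper_force: 0.0
```

Emit:
apply_moves --pt "-0.8 0 0 0 0 0 0" --pt "-0.8 0 0 0 0 0 0" --pt "-0.8 0 0 0 0 0 0" --pt "-0.8 0 0 0 0 0 0" --pt "-0.8 0 0 0 0 0 0"

```text
time_s: 8.97
ee_pos: [514.2, -271.4, 67.0]
ee_rot: [180.0, 0.0, 13.4]
force: [0.3, -0.1, 0.9]
gripper_width: 9.1
gripper_force: 0.0
```

Run:
```python
from h import *
f=cams.grab_frame("side"); u,v,r=282,250,45
cv2.imwrite("pics/g.png",cv2.resize(f["color"][v-r:v+r,u-r:u+r,::-1],(540,540),interpolation=cv2.INTER_CUBIC))
print(status.state()["ee_pos"])
```

```text
[ 514.21482981 -271.35965285   66.9665451 ]
```

View pics/g.png

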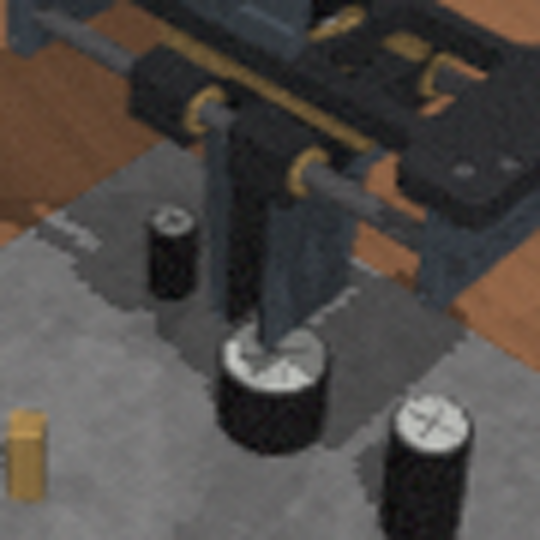

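The tips at about (270,330) point at the wide spare's top at (275,353) from about 2 cm above. All the spares stand unmoved, so I'm handing in.

```bash
python3 -c "from workcell import env; print(env.job_done())"
```

```text
the job is handed in; nothing more can be done
None
```

I pointed at the widest board capacitor for over a second, then at the widest spare, and handed in with the fingertips still about 2 cm above it; there was no sign of contact and the spares looked unmoved, but the hand-in returned no verdict.

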